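# Bolt the matches box shut

### The arm

A 7-joint arm with a two-finger parallel gripper is mounted at the origin on a cart in front of the work surface, level with it; the furniture and walls round the work are solid. World frame = base frame: x ahead of the robot, y to its left, z up, the work surface at z = 0. Lengths are in m, angles in rad, forces in N, time in s.
With the tool pointing down it reaches from about 0.35 to 0.9 m from the base axis. Payload 8.1 kg.
Tool frame: the origin (TCP) lies at the very end of the fingers, on their centre line; the grasp point (between the pads) lies 19 mm behind it; z points along the fingers, y is the direction in which the jaws open and shut (so a half turn about z gives the same grasp; the last joint's range is limited). The gripper opens to 92 mm and grips with 3 to 60 N. Pads are 19 mm wide; open, the fingers measure 130 mm over their backs; the gripper's body (75 mm by 190 mm) begins 47 mm behind the grasp point.
Start: joints at [1.156, 0.434, 0.025, 1.573, -0.012, 1.134, -0.075], TCP at [0.192, -0.595, 0.227] pointing down, gripper open.
Joint ranges: [-2.62, 2.62], [-0.44, 2.09], [-1.27, 1.32], [0.08, 2.57], [-1.32, 4.46], [0.12, 2], [-2.74, 2.74]. Speed limits (rad/s): [2.22, 2.22, 3.01, 3.01, 3.14, 3.14, 3.14].

### API

Orientations are given as a rotation vector (axis times angle).
In Python, from cell import observe, get_image, sign_off gives the robot as it stands.
- The arm moves only by the tool arm_command, never from a script. Its argument "deltas" is a list of rows, each an object with "xyz": the shift along the tool's x, y, z in cm, a list of three; "turn": the turn about the tool's z in degrees; "jaw": the closure in counts, from 0 (fully open) to 255 (shut). A call has 1 to 5 rows; each row is the pose to reach, as a shift and turn from the pose measured when the call began, along the tool's axes at that moment; what a row does not reach only later rows make up. A row lasts 1/12 s, in which the tool goes at most 41.7 mm and 7.16 degrees, less where a joint would pass 70% of its speed; a pose out of reach is approached as far as the arm can. A call with a gripper value outside its range is refused whole. The fingers move at their own pace and stop on an object; "force" is the grip in N (left out, the last holds). Time passes only in rows, so rows that repeat a pose let the fingers close. It gives the time, the measured TCP pose, the force and the opening at its end, in the units of the state.
- observe(): the state, without advancing time (a new reading comes with each control period).
- get_image(name): name is "side" or "top"; returns a dict with "frame" (480x640x3 uint8, red, green, blue), "depth" (480x640 float32, m along the optical axis (not along the pixel's ray), 0 where there is no reading), "camera_matrix" (3x3 intrinsics, pixels), "distortion" ([k1, k2, p1, p2, k3] as OpenCV has them; the pictures are not rectified), "cam_to_world" (4x4, takes a point from camera to world coordinates). Camera axes: x right, y up, looking along -z (the intrinsics and any distortion apply to the point x, -y, -z); pixel columns grow to the right and rows downward; lengths in m; the calibration is good to about 2 mm. A picture is of the moment at which its call begins.
- sign_off(): hands the job in, once; it reports no verdict.
The state is a dict: "clock": time; "joints": joint angles; "dq": joint speeds; "joint_efforts": joint torques, N m; "position": TCP position; "ee_rot": TCP orientation; "force": force on the tool from outside, world axes, zero at the start; "ft_torque": the same for the moment, N m; "width": opening from 0.0 (shut) to 1.0 (fully open).
Only numpy, scipy, OpenCV 4.12 (cv2) and the standard library are available. Lean on these libraries where they do the work, as an engineer would, in place of code of your own. Each camera call takes 0.05 s, during which the arm holds its last target.

### The job

Two small painted wooden boxes with see-through lids stand on the worktop, each with a barrel bolt on top. Lock the red one, which holds the matches and tea lights, so that a child cannot open it: slide its bolt across into the keep, then fold the handle down into the notch at the front so that it lies flat. Leave the bolt of the blue box (clothes pegs) as it is.

Things in the scene. Friction and masses are not known exactly. Their poses are not given: they have to be found in the camera images.
- candle_bolt_axis (a point): Bolt of the red box (matches, 2 tea lights under its clear lid): point on the rod's centre line at the foot of the handle, 84 mm above the worktop; slides with the bolt, does not turn with the handle. z up; y the way the bolt slides shut; -x out over the box's front, roughly to the robot. Steel guide and straps reach 11 mm above it and 11 mm to each side in x.
- candle_bolt (a joint): Slide of that bolt, m: 0 drawn back, 0.040 fully across (stop), to +y of the point. About 1.2 N moves it; it stays where left. The red box is fixed, 110 deep (x), 130 wide (y), 70 mm high; its front face is 18 mm in front (-x) of the point. Drawn back, the point is 30 mm to -y of the box's middle.
- candle_handle (a joint): Turn of that handle a, rad: 0 upright, 1.57 flat to the front (stop). 7 mm stem, yellow ball knob 20 mm across, its centre at (-45 sin a, 0, 45 cos a) mm from the point, in the point's axes. A slot keeps it within about 0.25 of upright until the bolt is 0.029 across; there a notch in the guide's front lets it down. 1 N at the knob turns it; it stays where left.
- peg_knob (a point): Centre of the 20 mm yellow knob of the same kind of bolt on the blue box, else equal to the red one, which holds clothes pegs and a cork under its clear lid; it stands upright about 129 mm above the worktop. Not to be worked.

How it is judged:
By the outcome, as a careful person would: the job done as asked, in the order asked, and still so for the second after the job is handed in, with the robot touching nothing.
It also fails if it takes over 32 s, if anything falls off the work surface, if the arm or the gripper's body presses on something with over 40 N, if the wrist force passes 120 N, or if a joint passes its speed limit or range.

## Working session

There is one attempt and no reset: what is moved stays moved. The work goes in short steps, Python scripts to look and compute and a tool call to move; the robot and the scene stay as the last step left them, time stands still between calls to the robot, and variables do not carry over. Pictures are saved under pics/ and viewed, and the job is handed in when it is done.

Besides the shell and the picture viewer there is one more tool, called after ">>>" by a JSON object that holds its "method" and its "body", one argument or row to a line. arm_command: Moves the arm, as the interface text tells. Its arguments: {"type":"object","properties":{"deltas":{"type":"array","items":{"type":"object","properties":{"xyz":{"type":"array","items":{"type":"number"}},"turn":{"type":"number"},"jaw":{"type":"number"}}}},"force":{"type":"number"}},"required":["deltas"]}

```bash
mkdir -p pics; ls; cat > h.py <<'E'
import numpy as np, cv2
from cell import observe, get_image, sign_off
from scipy.spatial.transform import Rotation as R
def snap(n,tag):
    im=get_image(n); cv2.imwrite(f'pics/{tag}.png',cv2.cvtColor(im['frame'],cv2.COLOR_RGB2BGR)); np.savez(f'{tag}.npz',**im); return im
def cloud(im):
    d=im['depth']; h,w=d.shape
    u,v=np.meshgrid(np.arange(w),np.arange(h))
    p=cv2.undistortPoints(np.stack([u,v],-1).reshape(-1,1,2).astype(np.float64),np.array(im['camera_matrix']),np.array(im['distortion'])).reshape(h,w,2)
    P=np.stack([p[...,0]*d,-p[...,1]*d,-d,np.ones_like(d)],-1)
    W=P@np.array(im['cam_to_world']).T
    W=W[...,:3]; W[d==0]=np.nan
    return W
E
python3 - <<'E'
from h import *
print(observe())
for n in('side','top'):
    im=snap(n,n+'0'); print(n,np.round(im['cam_to_world'],3).tolist(),im['camera_matrix'],im['distortion'])
E
```

```text
pics
{'clock': 0.0, 'joints': array([ 1.15640632,  0.43523122,  0.02497716,  1.57408495, -0.01158168,
        1.13399196, -0.07511609]), 'dq': array([ 0.0011406 ,  0.00231722,  0.00081575, -0.00015898, -0.00032421,
       -0.00105434,  0.00071432]), 'joint_efforts': array([ 4.24939817e-04, -6.67833567e+01,  9.85361226e-01, -3.14451563e+01,
       -6.04505930e-02,  4.31772578e-02,  1.16458127e-04]), 'position': array([ 0.19151003, -0.59440687,  0.22594461]), 'ee_rot': array([-3.10201416e+00, -4.87414542e-01,  6.30796775e-04]), 'force': array([-0.31537643,  0.1476436 ,  0.6014813 ]), 'ft_torque': array([ 0.01028968,  0.02450808, -0.00380506]), 'width': 0.999829086478136}
side [[-0.908, 0.217, -0.359, 0.221], [-0.42, -0.45, 0.788, 0.535], [0.01, 0.866, 0.499, 0.56], [0.0, 0.0, 0.0, 1.0]] [[459.24615648   0.         323.82679947]
 [  0.         459.24615648 236.86995771]
 [  0.           0.           1.        ]] [-0.10787753  0.          0.          0.          0.        ]
top [[-0.016, 0.994, -0.11, 0.404], [-1.0, -0.016, 0.001, -0.128], [-0.0, 0.11, 0.994, 0.979], [0.0, 0.0, 0.0, 1.0]] [[568.43035837   0.         307.48860653]
 [  0.         568.43035837 241.61666344]
 [  0.           0.           1.        ]] [0.00714722 0.         0.         0.         0.        ]
```

View pics/side0.png

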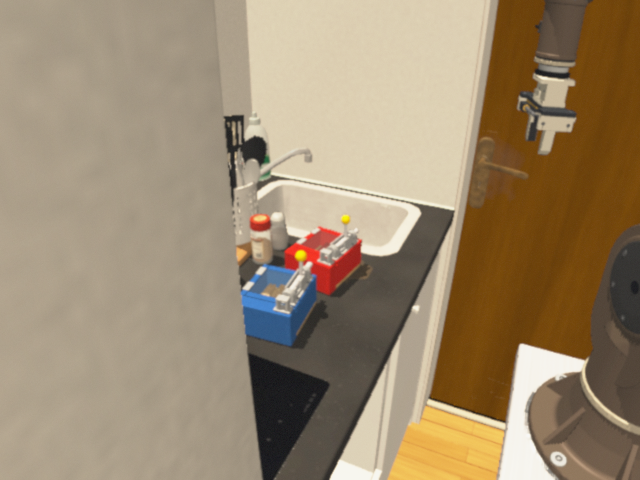

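View pics/top0.png

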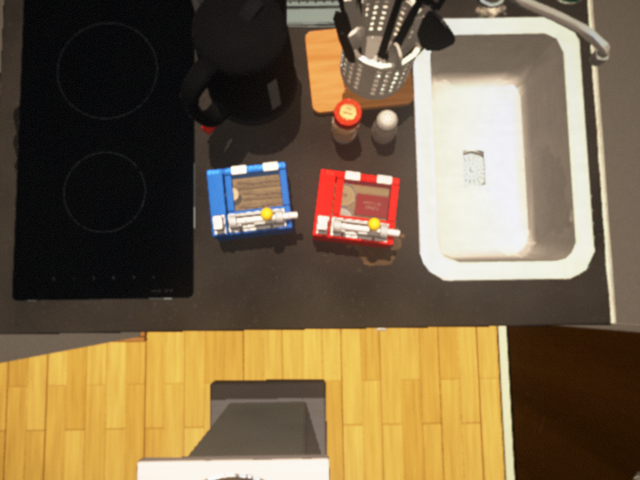

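The top view shows the red box at about (357,207) px with its knob at (374,224). The blue box is to its left (+y) with its knob at (267,213). In the side view the knobs are at (346,219) for red and (301,256) for blue.

```bash
cat > m.py <<'E'
from h import *
def meas(tag):
    im=dict(np.load(tag+'.npz')); W=cloud(im); f=im['frame']
    hsv=cv2.cvtColor(f,cv2.COLOR_RGB2HSV)
    m=((hsv[...,0]>22)&(hsv[...,0]<33)&(hsv[...,1]>180)&(hsv[...,2]>120)).astype(np.uint8)
    n,l,s,c=cv2.connectedComponentsWithStats(m)
    C=np.array(im['cam_to_world'])[:3,3]
    for i in range(1,n):
        if 12<s[i,4]<600:
            P=W[l==i]; P=P[np.isfinite(P[:,0])]
            if not len(P): print(tag,c[i],'nodepth');continue
            q=np.median(P,0)
            if q[0]<.3 or q[2]<.03: continue
            # ray through centroid; sphere centre ~ surface + 0.5..0.67 r
            d=(q-C)/np.linalg.norm(q-C); print(tag,'knob px',c[i].round(1),s[i,4],'surf',q.round(4),'centre~',(q+d*.0075).round(4))
    for nm,a,b in(('red',0,8),('blue',100,118)):
        mk=(hsv[...,0]>=a)&(hsv[...,0]<=b)&(hsv[...,1]>150)&(abs(W[...,2]-.07)<.006)&(W[...,0]<.62)
        P=W[mk]
        if len(P)<30: continue
        r=cv2.minAreaRect((P[:,:2]*1000).astype(np.float32)); print(tag,nm,len(P),r,cv2.boxPoints(r).round(0).tolist())
if __name__=='__main__':
    import sys
    for t in sys.argv[1:]: meas(t)
E
python3 m.py top0 side0
python3 -c "
import cv2
a=cv2.imread('pics/top0.png')[150:260,195:415];cv2.imwrite('pics/topz.png',cv2.resize(a,None,fx=3.6,fy=3.6,interpolation=3))
a=cv2.imread('pics/side0.png')[200:350,235:375];cv2.imwrite('pics/sidez.png',cv2.resize(a,None,fx=4,fy=4,interpolation=3))"
```

```text
top0 knob px [266.1 212.8] 74 surf [ 0.5409 -0.0681  0.1376] centre~ [ 0.5421 -0.0676  0.1302]
top0 knob px [373.8 223.1] 82 surf [ 0.5231 -0.2291  0.1369] centre~ [ 0.5242 -0.23    0.1295]
top0 red 2257 ((561.1809692382812, -209.29031372070312), (129.91900634765625, 110.63439178466797), 81.96602630615234) [[497.0, -266.0], [607.0, -281.0], [625.0, -153.0], [515.0, -137.0]]
top0 blue 1159 ((573.6061401367188, -35.40263366699219), (104.49172973632812, 128.5037841796875), 5.3142619132995605) [[516.0, 24.0], [528.0, -104.0], [632.0, -95.0], [620.0, 33.0]]
side0 knob px [345.3 218.9] 43 surf [ 0.5194 -0.2237  0.1336] centre~ [ 0.5218 -0.2298  0.1301]
side0 knob px [300.3 255. ] 74 surf [ 0.5383 -0.0633  0.1334] centre~ [ 0.5413 -0.069   0.1294]
side0 red 831 ((559.5088500976562, -205.7584228515625), (128.51473999023438, 109.8333969116211), 81.03475952148438) [[495.0, -261.0], [604.0, -278.0], [624.0, -151.0], [515.0, -134.0]]
side0 blue 669 ((571.4994506835938, -34.729042053222656), (102.58899688720703, 128.49371337890625), 4.79086446762085) [[515.0, 25.0], [526.0, -103.0], [628.0, -94.0], [617.0, 34.0]]
```

View pics/topz.png

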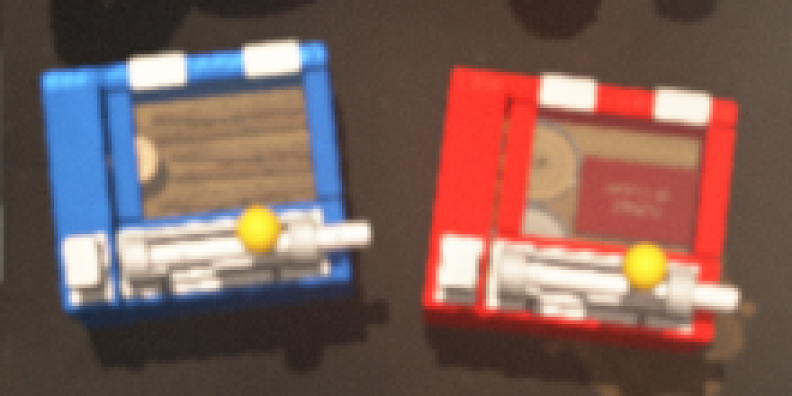

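View pics/sidez.png

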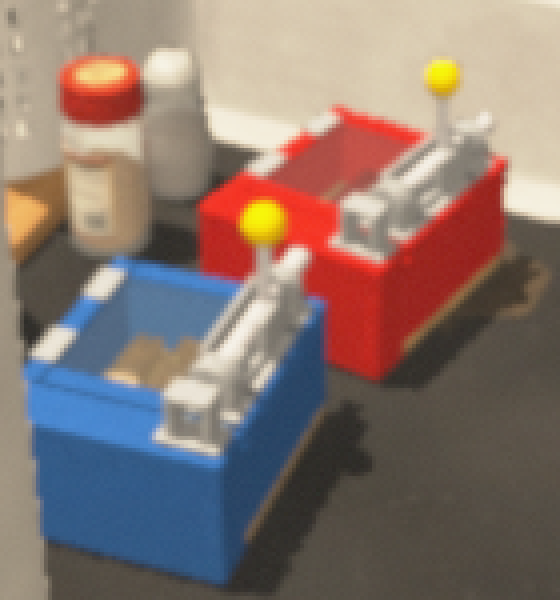

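```bash
cat > g.py <<'E'
from h import *
import sys
yb=np.array([.145,.989,0]);yb/=np.linalg.norm(yb); xb=np.array([yb[1],-yb[0],0])
def rel(target,desired_y=yb):
    s=observe(); M=R.from_rotvec(s['ee_rot']).as_matrix()
    print('t',round(s['clock'],2),'pos',s['position'].round(4),'w',round(s['width'],3),'F',s['force'].round(1))
    print('axes x',M[:,0].round(3),'y',M[:,1].round(3),'z',M[:,2].round(3),'q7',s['joints'].round(2))
    d=M.T@desired_y; a=np.degrees(np.arctan2(-d[0],d[1])); a=(a+90)%180-90
    print('turn',a.round(2),'delta cm',(M.T@(np.array(target)-s['position'])*100).round(2))
if __name__=='__main__': rel([float(v) for v in sys.argv[1:4]])
E
python3 g.py .521 -.231 .19; python3 g.py .25 -.35 .227
```

```text
t 0.1 pos [ 0.1915 -0.5944  0.226 ] w 0.999 F [-0.1 -0.2 -0.1]
axes x [ 0.952  0.307 -0.   ] y [ 0.307 -0.952 -0.001] z [-0.001  0.001 -1.   ] q7 [ 1.16  0.44  0.02  1.57 -0.01  1.13 -0.08]
turn 26.2 delta cm [ 42.51 -24.48   3.63]
t 0.1 pos [ 0.1915 -0.5944  0.226 ] w 0.999 F [-0.1 -0.2 -0.1]
axes x [ 0.952  0.307 -0.   ] y [ 0.307 -0.952 -0.001] z [-0.001  0.001 -1.   ] q7 [ 1.16  0.44  0.02  1.57 -0.01  1.13 -0.08]
turn 26.2 delta cm [ 13.06 -21.47  -0.07]
```

>>> {"method": "arm_command", "body": {
  "deltas": [
    {"xyz": [1.5, -3, 0], "turn": 5, "jaw": 100},
    {"xyz": [4, -7, 0], "turn": 10, "jaw": 100},
    {"xyz": [7, -11, 0], "turn": 15, "jaw": 100},
    {"xyz": [10, -14.5, 0], "turn": 20, "jaw": 100},
    {"xyz": [13, -18, 0], "turn": 26.2, "jaw": 100}
  ],
  "force": 15
}}

```text
clock: 0.52
position: [0.2511, -0.4024, 0.2259]
ee_rot: [-3.131, 0.234, 0.002]
force: [1.1, 0.4, -0.6]
width: 0.688
```

```bash
python3 g.py .523 -.230 .19
```

```text
t 0.52 pos [ 0.2511 -0.4024  0.2259] w 0.688 F [ 1.1  0.4 -0.6]
axes x [ 0.989 -0.149 -0.001] y [-0.149 -0.989 -0.002] z [-0.001  0.002 -1.   ] q7 [ 0.87  0.19  0.03  1.93 -0.01  1.02 -0.81]
turn -0.22 delta cm [ 24.32 -21.09   3.59]
```

>>> {"method": "arm_command", "body": {
  "deltas": [
    {"xyz": [2.5, -2, 0], "turn": 0, "jaw": 130},
    {"xyz": [5.5, -4.8, 0], "turn": 0, "jaw": 130},
    {"xyz": [8.5, -7.5, 0], "turn": 0, "jaw": 130},
    {"xyz": [11.5, -10, 0], "turn": 0, "jaw": 130},
    {"xyz": [14, -12, 0], "turn": 0, "jaw": 130}
  ]
}}

```text
clock: 0.93
position: [0.4096, -0.3021, 0.2259]
ee_rot: [-3.131, 0.231, 0.001]
force: [0.7, 0.2, 0.1]
width: 0.492
```

```bash
python3 g.py .523 -.230 .19
```

```text
t 0.93 pos [ 0.4096 -0.3021  0.2259] w 0.492 F [0.7 0.2 0.1]
axes x [ 0.989 -0.147 -0.001] y [-0.147 -0.989 -0.002] z [-0.     0.002 -1.   ] q7 [ 0.6   0.25 -0.08  1.85  0.02  1.04 -1.21]
turn -0.11 delta cm [10.16 -8.79  3.6 ]
```

>>> {"method": "arm_command", "body": {
  "deltas": [
    {"xyz": [2.5, -2.2, 0], "turn": 0, "jaw": 130},
    {"xyz": [5.0, -4.4, 0.5], "turn": 0, "jaw": 130},
    {"xyz": [7.5, -6.6, 1.5], "turn": 0, "jaw": 130},
    {"xyz": [10.1, -8.8, 2.5], "turn": 0, "jaw": 130},
    {"xyz": [10.1, -8.8, 3.6], "turn": 0, "jaw": 130}
  ]
}}

```text
clock: 1.35
position: [0.5281, -0.2238, 0.1895]
ee_rot: [-3.128, 0.219, -0.004]
force: [1.0, 1.3, 0.7]
width: 0.489
```

```bash
python3 g.py .523 -.230 .110; python3 - <<'E'
from h import *
a=snap('top','top1');b=snap('side','side1')
c=cv2.resize(a['frame'][130:290,200:440],None,fx=2,fy=2);d=cv2.resize(b['frame'][110:350,235:415],(360,480))
o=np.zeros((480,840,3),np.uint8);o[:320,:480]=c;o[:480,480:840]=d
cv2.imwrite('pics/c1.png',cv2.resize(o,(800,457))[...,::-1])
E
python3 m.py top1 side1
```

```text
t 1.35 pos [ 0.5281 -0.2238  0.1895] w 0.489 F [1.  1.3 0.7]
axes x [ 0.99  -0.139  0.002] y [-0.139 -0.99  -0.006] z [ 0.003  0.005 -1.   ] q7 [ 0.4   0.39 -0.13  1.74  0.05  1.01 -1.45]
turn 0.34 delta cm [-0.43  0.73  7.94]
top1 knob px [266.3 213. ] 71 surf [ 0.5411 -0.0682  0.1377] centre~ [ 0.5423 -0.0677  0.1304]
top1 red 141 ((562.77587890625, -164.2613525390625), (112.64929962158203, 55.796142578125), 2.9145398139953613) [[505.0, -139.0], [508.0, -195.0], [620.0, -189.0], [618.0, -134.0]]
top1 blue 1197 ((573.5086669921875, -35.690460205078125), (104.63043212890625, 129.67990112304688), 5.41689920425415) [[515.0, 24.0], [528.0, -105.0], [632.0, -95.0], [619.0, 34.0]]
side1 knob px [345.2 218.9] 42 surf [ 0.5199 -0.224   0.1332] centre~ [ 0.5223 -0.2302  0.1297]
side1 knob px [300.3 254.9] 77 surf [ 0.5382 -0.0637  0.1339] centre~ [ 0.5412 -0.0693  0.1299]
side1 red 817 ((560.3906860351562, -206.94586181640625), (128.4332275390625, 109.93065643310547), 81.94241333007812) [[497.0, -263.0], [606.0, -278.0], [624.0, -151.0], [515.0, -136.0]]
side1 blue 664 ((569.853515625, -33.605987548828125), (103.33305358886719, 128.80636596679688), 2.826694965362549) [[515.0, 28.0], [521.0, -100.0], [625.0, -95.0], [618.0, 33.0]]
```

View pics/c1.png

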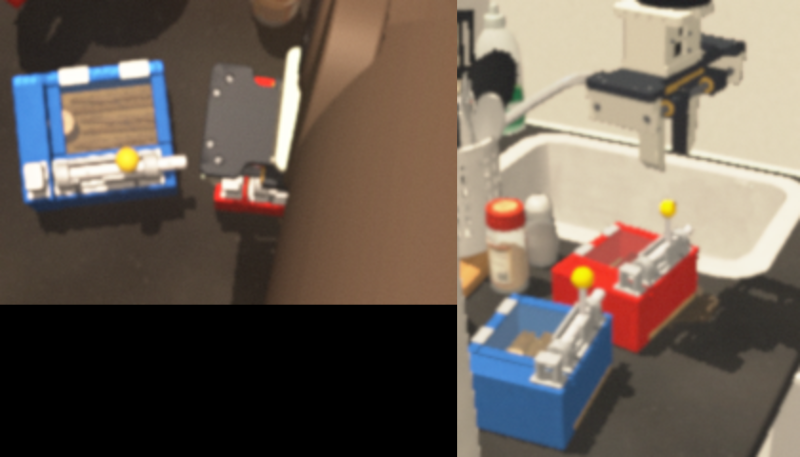

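The side view shows the open fingers straddling the red knob's line from above, with the knob at about (668,208) in the composite. Next I'll correct the offset and descend.

>>> {"method": "arm_command", "body": {
  "deltas": [
    {"xyz": [-0.4, 0.7, 0.3], "turn": 0.3, "jaw": 130},
    {"xyz": [-0.4, 0.7, 2.3], "turn": 0.3, "jaw": 130},
    {"xyz": [-0.4, 0.7, 4.5], "turn": 0.3, "jaw": 130},
    {"xyz": [-0.4, 0.7, 6.5], "turn": 0.3, "jaw": 130},
    {"xyz": [-0.4, 0.7, 7.9], "turn": 0.3, "jaw": 130}
  ]
}}

```text
clock: 1.87
position: [0.5145, -0.236, 0.1077]
ee_rot: [-3.129, 0.239, 0.009]
force: [-1.1, -0.1, -0.2]
width: 0.492
```

```bash
python3 g.py .523 -.230 .110
```

```text
t 1.87 pos [ 0.5145 -0.236   0.1077] w 0.492 F [-1.1 -0.1 -0.2]
axes x [ 0.988 -0.152 -0.006] y [-0.152 -0.988 -0.003] z [-0.006  0.004 -1.   ] q7 [ 0.42  0.48 -0.11  1.84  0.07  0.84 -1.45]
turn -0.41 delta cm [ 0.75 -0.72 -0.24]
```

>>> {"method": "arm_command", "body": {
  "deltas": [
    {"xyz": [0.75, -0.7, -0.3], "turn": -0.4, "jaw": 130},
    {"xyz": [0.75, -0.7, -0.3], "turn": -0.4, "jaw": 130},
    {"xyz": [0.75, -0.7, -0.3], "turn": -0.4, "jaw": 130}
  ]
}}

```text
clock: 2.12
position: [0.5238, -0.2309, 0.1121]
ee_rot: [-3.131, 0.229, 0.006]
force: [-0.2, 1.1, 0.7]
width: 0.489
```

```bash
python3 g.py .523 -.230 .110
```

```text
t 2.12 pos [ 0.5238 -0.2309  0.1121] w 0.489 F [-0.2  1.1  0.7]
axes x [ 0.989 -0.146 -0.004] y [-0.146 -0.989 -0.002] z [-0.004  0.003 -1.   ] q7 [ 0.41  0.48 -0.12  1.82  0.07  0.85 -1.46]
turn -0.04 delta cm [-0.09 -0.07  0.21]
```

Within 2 mm of the target. Closing with a gentle grip.

>>> {"method": "arm_command", "body": {
  "deltas": [
    {"xyz": [-0.1, 0, 0.1], "turn": 0, "jaw": 255},
    {"xyz": [-0.1, 0, 0.1], "turn": 0, "jaw": 255},
    {"xyz": [-0.1, 0, 0.1], "turn": 0, "jaw": 255},
    {"xyz": [-0.1, 0, 0.1], "turn": 0, "jaw": 255},
    {"xyz": [-0.1, 0, 0.1], "turn": 0, "jaw": 255}
  ],
  "force": 10
}}

```text
clock: 2.53
position: [0.5229, -0.2308, 0.1115]
ee_rot: [-3.131, 0.229, 0.005]
force: [-0.9, 1.2, 3.1]
width: 0.21
```

```bash
python3 g.py .523 -.230 .110; python3 - <<'E'
from h import *
b=snap('side','side2')
cv2.imwrite('pics/c2.png',cv2.resize(b['frame'][150:310,265:415],(600,640))[20:620,:,::-1])
E
```

```text
t 2.53 pos [ 0.5229 -0.2308  0.1115] w 0.21 F [-0.9  1.2  3.1]
axes x [ 0.989 -0.146 -0.004] y [-0.146 -0.989 -0.002] z [-0.003  0.003 -1.   ] q7 [ 0.41  0.48 -0.12  1.83  0.07  0.85 -1.46]
turn -0.03 delta cm [-0.   -0.08  0.15]
```

View pics/c2.png

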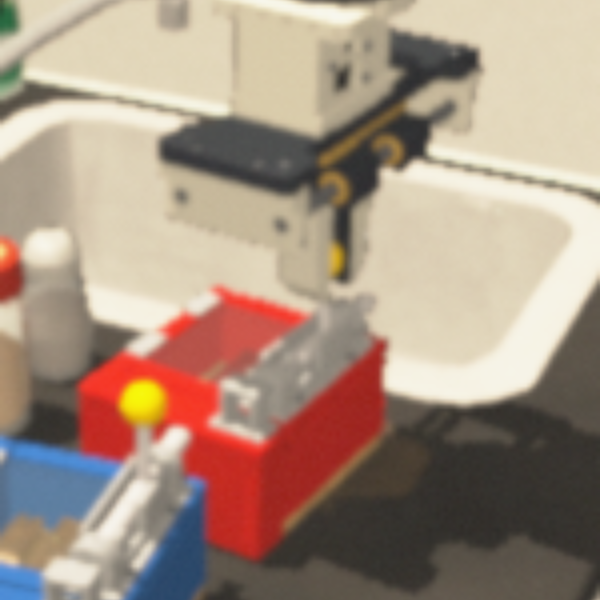

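The width of 19 mm matches the knob, which shows between the pads at about (337,258). Sliding the bolt across along −tool y.

>>> {"method": "arm_command", "body": {
  "deltas": [
    {"xyz": [0, -0.6, 0], "turn": 0, "jaw": 255},
    {"xyz": [0, -1.4, 0], "turn": 0, "jaw": 255},
    {"xyz": [0, -2.2, 0], "turn": 0, "jaw": 255},
    {"xyz": [0, -3.0, 0], "turn": 0, "jaw": 255},
    {"xyz": [0, -3.6, 0], "turn": 0, "jaw": 255}
  ]
}}

```text
clock: 3.0
position: [0.5283, -0.1938, 0.1115]
ee_rot: [-3.131, 0.227, 0.006]
force: [-2.6, -12.7, 2.0]
width: 0.21
```

```bash
python3 g.py .5288 -.1912 .110
```

```text
t 3.0 pos [ 0.5283 -0.1938  0.1115] w 0.21 F [ -2.6 -12.7   2. ]
axes x [ 0.99  -0.144 -0.004] y [-0.144 -0.99  -0.002] z [-0.004  0.003 -1.   ] q7 [ 0.35  0.46 -0.12  1.85  0.07  0.84 -1.53]
turn 0.04 delta cm [ 0.02 -0.26  0.15]
```

>>> {"method": "arm_command", "body": {
  "deltas": [
    {"xyz": [0, -0.3, 0], "turn": 0, "jaw": 255},
    {"xyz": [0, -0.4, 0], "turn": 0, "jaw": 255},
    {"xyz": [0, -0.4, 0], "turn": 0, "jaw": 255}
  ]
}}

```text
clock: 3.25
position: [0.5283, -0.1938, 0.1117]
ee_rot: [3.13, -0.231, -0.005]
force: [-1.6, -14.1, -0.4]
width: 0.21
```

```bash
python3 g.py .5288 -.1912 .110
```

```text
t 3.25 pos [ 0.5283 -0.1938  0.1117] w 0.21 F [ -1.6 -14.1  -0.4]
axes x [ 0.989 -0.147 -0.003] y [-0.147 -0.989  0.003] z [-0.004 -0.002 -1.   ] q7 [ 0.34  0.46 -0.12  1.85  0.08  0.84 -1.53]
turn -0.11 delta cm [ 0.01 -0.26  0.17]
```

The bolt is against its stop: no further motion and 14 N of back force. Now folding along the 45 mm arc.

>>> {"method": "arm_command", "body": {
  "deltas": [
    {"xyz": [-0.7, 0, 0.05], "turn": 0, "jaw": 255},
    {"xyz": [-1.3, 0, 0.2], "turn": 0, "jaw": 255},
    {"xyz": [-1.95, 0, 0.45], "turn": 0, "jaw": 255},
    {"xyz": [-2.55, 0, 0.8], "turn": 0, "jaw": 255},
    {"xyz": [-3.05, 0, 1.2], "turn": 0, "jaw": 255}
  ]
}}

```text
clock: 3.67
position: [0.4974, -0.1901, 0.1]
ee_rot: [3.129, -0.232, -0.005]
force: [-0.7, -6.6, 2.4]
width: 0.205
```

```bash
python3 g.py .4838 -.1872 .065; python3 - <<'E'
from h import *
b=snap('side','side3')
cv2.imwrite('pics/c3.png',cv2.resize(b['frame'][150:310,265:415],(600,640))[20:620,:,::-1])
E
```

```text
t 3.67 pos [ 0.4974 -0.1901  0.1   ] w 0.205 F [-0.7 -6.6  2.4]
axes x [ 0.989 -0.148 -0.003] y [-0.148 -0.989  0.004] z [-0.003 -0.004 -1.   ] q7 [ 0.35  0.44 -0.12  1.93  0.08  0.78 -1.53]
turn -0.15 delta cm [-1.38 -0.1   3.51]
```

View pics/c3.png

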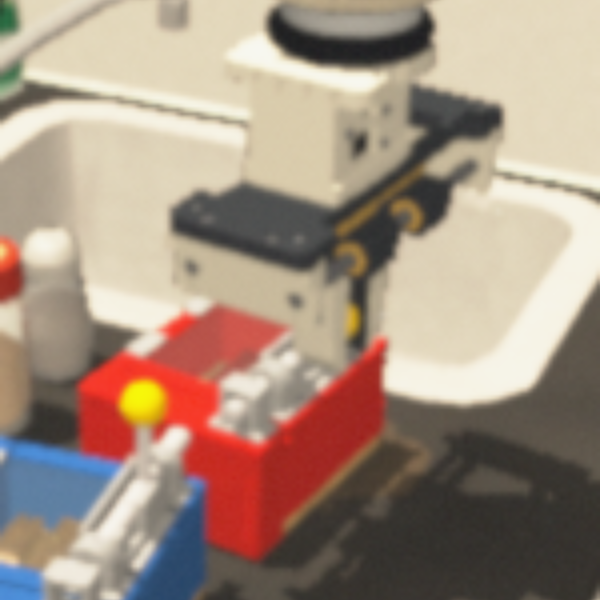

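The knob is still between the pads and partly lowered, at about (352,320). Continuing the arc.

>>> {"method": "arm_command", "body": {
  "deltas": [
    {"xyz": [-0.5, 0, 0.55], "turn": 0, "jaw": 255},
    {"xyz": [-0.95, 0, 1.25], "turn": 0, "jaw": 255},
    {"xyz": [-1.25, 0, 2.0], "turn": 0, "jaw": 255},
    {"xyz": [-1.4, 0, 2.75], "turn": 0, "jaw": 255},
    {"xyz": [-1.45, 0, 3.5], "turn": 0, "jaw": 255}
  ]
}}

```text
clock: 4.13
position: [0.4801, -0.1879, 0.0633]
ee_rot: [3.129, -0.233, -0.01]
force: [-2.0, -4.7, 1.1]
width: 0.204
```

```bash
python3 g.py .4838 -.1872 .065
```

```text
t 4.13 pos [ 0.4801 -0.1879  0.0633] w 0.204 F [-2.  -4.7  1.1]
axes x [ 0.989 -0.148 -0.006] y [-0.148 -0.989  0.004] z [-0.007 -0.003 -1.   ] q7 [ 0.35  0.47 -0.12  2.    0.09  0.68 -1.54]
turn -0.17 delta cm [ 0.35 -0.12 -0.17]
```

Pushing 5 mm further down to seat it on the stop.

>>> {"method": "arm_command", "body": {
  "deltas": [
    {"xyz": [0.1, 0, 0.3], "turn": 0, "jaw": 255},
    {"xyz": [0.1, 0, 0.5], "turn": 0, "jaw": 255},
    {"xyz": [0.1, 0, 0.5], "turn": 0, "jaw": 255}
  ]
}}

```text
clock: 4.38
position: [0.4804, -0.188, 0.0581]
ee_rot: [3.129, -0.233, -0.012]
force: [-2.5, -4.2, 8.8]
width: 0.204
```

```bash
python3 g.py .4838 -.1872 .065; python3 - <<'E'
from h import *
b=snap('side','side4')
cv2.imwrite('pics/c4.png',cv2.resize(b['frame'][150:310,265:415],(600,640))[20:620,:,::-1])
E
```

```text
t 4.38 pos [ 0.4804 -0.188   0.0581] w 0.204 F [-2.5 -4.2  8.8]
axes x [ 0.989 -0.148 -0.007] y [-0.148 -0.989  0.005] z [-0.008 -0.004 -1.   ] q7 [ 0.35  0.48 -0.11  2.    0.09  0.67 -1.54]
turn -0.18 delta cm [ 0.32 -0.12 -0.69]
```

View pics/c4.png

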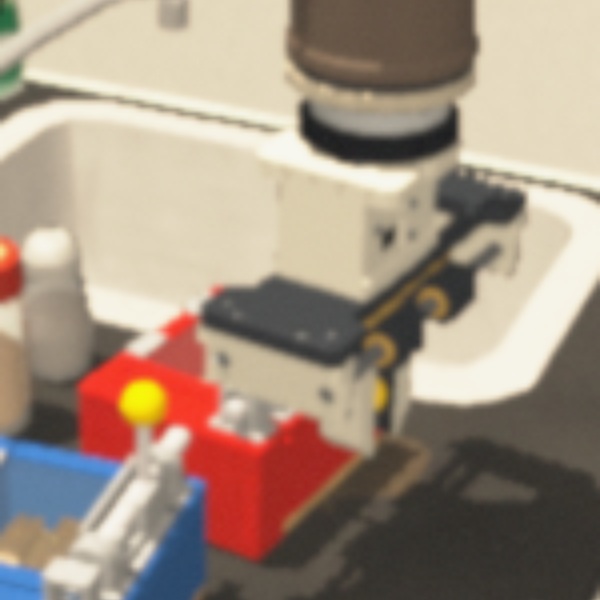

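The knob is down in front of the box at about (380,392), and the upward 8.8 N shows it on its stop. Releasing, then straight up.

>>> {"method": "arm_command", "body": {
  "deltas": [
    {"xyz": [0, 0, 0], "turn": 0, "jaw": 110},
    {"xyz": [0, 0, 0], "turn": 0, "jaw": 110},
    {"xyz": [0, 0, 0], "turn": 0, "jaw": 110},
    {"xyz": [0, 0, 0], "turn": 0, "jaw": 110}
  ]
}}

```text
clock: 4.77
position: [0.4802, -0.187, 0.0579]
ee_rot: [3.13, -0.232, -0.013]
force: [0.7, 0.3, -0.4]
width: 0.444
```

```bash
python3 g.py .4838 -.1872 .2
```

```text
t 4.77 pos [ 0.4802 -0.187   0.0579] w 0.444 F [ 0.7  0.3 -0.4]
axes x [ 0.989 -0.147 -0.008] y [-0.147 -0.989  0.004] z [-0.008 -0.003 -1.   ] q7 [ 0.35  0.48 -0.12  2.01  0.09  0.67 -1.54]
turn -0.13 delta cm [  0.25   0.02 -14.21]
```

>>> {"method": "arm_command", "body": {
  "deltas": [
    {"xyz": [0, 0, -2], "turn": 0, "jaw": 110},
    {"xyz": [0, 0, -5], "turn": 0, "jaw": 110},
    {"xyz": [-1, 0, -8.5], "turn": 0, "jaw": 110},
    {"xyz": [-3, 0, -12], "turn": 0, "jaw": 110},
    {"xyz": [-5, 2, -15], "turn": 0, "jaw": 110}
  ]
}}

```text
clock: 5.18
position: [0.4299, -0.1952, 0.2101]
ee_rot: [3.132, -0.222, -0.011]
force: [1.0, -1.0, 0.9]
width: 0.57
```

>>> {"method": "arm_command", "body": {
  "deltas": [
    {"xyz": [-2, 3, -0.5], "turn": 0, "jaw": 110},
    {"xyz": [-4, 6, -0.5], "turn": 0, "jaw": 110},
    {"xyz": [-6, 9, -0.5], "turn": 0, "jaw": 110},
    {"xyz": [-8, 12, -0.5], "turn": 0, "jaw": 110},
    {"xyz": [-10, 14, -0.5], "turn": 0, "jaw": 110}
  ]
}}

```text
clock: 5.6
position: [0.3095, -0.3215, 0.2162]
ee_rot: [3.132, -0.224, -0.01]
force: [0.7, -0.4, 0.3]
width: 0.572
```

```bash
python3 g.py .3 -.4 .22; python3 - <<'E'
from h import *
a=snap('top','top5');b=snap('side','side5')
o=np.zeros((560,800,3),np.uint8)
o[:440,:440]=cv2.resize(a['frame'][150:260,300:410],(440,440),interpolation=2);o[:480,440:800]=cv2.resize(b['frame'][190:310,275:365],(360,480),interpolation=2)
cv2.imwrite('pics/c5.png',o[...,::-1])
E
python3 m.py top5 side5
```

```text
t 5.6 pos [ 0.3095 -0.3215  0.2162] w 0.572 F [ 0.7 -0.4  0.3]
axes x [ 0.99  -0.142 -0.006] y [-0.142 -0.99   0.003] z [-0.007 -0.002 -1.   ] q7 [ 0.69  0.16 -0.01  2.    0.01  0.99 -1.04]
turn 0.15 delta cm [ 0.17  7.9  -0.37]
top5 knob px [266.3 212.8] 73 surf [ 0.5412 -0.0683  0.1376] centre~ [ 0.5424 -0.0678  0.1302]
top5 knob px [344.5 254.1] 72 surf [ 0.4814 -0.1866  0.0925] centre~ [ 0.4821 -0.187   0.0851]
top5 red 2251 ((561.4447631835938, -209.4697265625), (130.210205078125, 110.94795227050781), 81.9947509765625) [[497.0, -266.0], [607.0, -282.0], [625.0, -153.0], [516.0, -137.0]]
top5 blue 1156 ((573.6489868164062, -35.37571716308594), (104.7236328125, 128.2878875732422), 5.435267448425293) [[515.0, 24.0], [528.0, -104.0], [632.0, -94.0], [620.0, 33.0]]
side5 knob px [355.9 252.1] 60 surf [ 0.4792 -0.1836  0.0885] centre~ [ 0.4814 -0.1896  0.0845]
side5 knob px [300.3 255. ] 75 surf [ 0.5378 -0.0632  0.1337] centre~ [ 0.5408 -0.0689  0.1297]
side5 red 809 ((560.4026489257812, -207.27542114257812), (127.94133758544922, 110.64073944091797), 81.24893188476562) [[496.0, -262.0], [605.0, -279.0], [625.0, -152.0], [515.0, -136.0]]
side5 blue 668 ((569.6856689453125, -33.90412139892578), (103.08232116699219, 129.9553985595703), 2.5262794494628906) [[515.0, 29.0], [521.0, -101.0], [624.0, -97.0], [618.0, 33.0]]
```

View pics/c5.png

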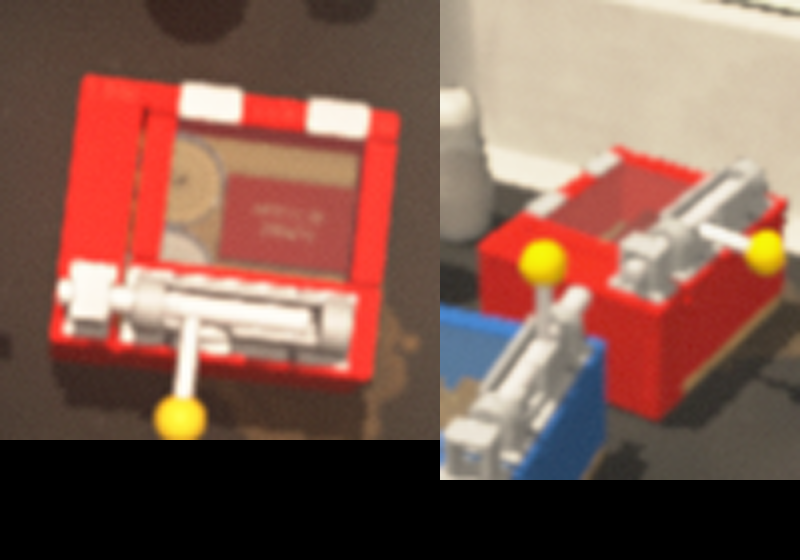

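The bolt has passed into the keep at (90,295) in the composite. The handle lies forward with the knob at (180,418), its centre at z ≈ 0.085 against 0.084 for flat. The blue knob is unchanged.

```bash
python3 -c "
from h import *
print(sign_off())"
```

```text
the job is handed in; nothing more can be done
None
```

The red box is locked: I gripped its knob lightly, slid the bolt across into the keep, then folded the handle down into the front notch. I released it, backed the arm well clear and handed the job in at about 5.7 s.

**Bolt at its stop:** it would not move further, with about 14 N of resistance where about 1.2 N normally slides it. The final picture shows the rod in the keep.

**Handle flat:** pressing down met about 9 N at the stop. The knob centre measured 0.0845–0.085 m high afterwards, against 0.084 m for flat. The blue knob was in the same place within 1 mm.

**One disagreement:** the bolt's travel measured 37 mm from the arm and 34–36.5 mm from the cameras, not 40 mm. The cameras first placed the knob 26–29 mm from the box's middle instead of 30 mm, and at the end 6–11 mm past it, where fully across would be 10 mm. The bolt may therefore have started 1–4 mm short of fully drawn back. I took the firm stop, well past the 29 mm notch, as fully across.

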